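# Clip and clamp a glued blank

### The arm

A 6-joint arm with a two-finger parallel gripper is mounted at the origin on the work surface. World frame = base frame: x ahead of the robot, y to its left, z up, the work surface at z = 0. Lengths are in mm, angles in rad, forces in N, time in s.
With the tool pointing down it reaches from about 250 to 775 mm from the base axis. Payload 4 kg.
Tool frame: the origin (TCP) lies on the centre line of the jaws, within the pads' length; the fingertips stand 14 mm ahead of it and the grasp point (between the pads) lies 5 mm behind it; z points along the fingers, y is the line along which they close (so a half turn about z gives the same grasp; the last joint's range is limited). The gripper opens to 94 mm and grips with 3 to 60 N. Pads are 16 mm wide; open, the fingers measure 119 mm over their backs; the gripper's body (75 mm by 177 mm) begins 78 mm behind the grasp point.
Start: joints at [1.092, 0.087, 1.371, -0, 1.684, -0.103], TCP at [201.87, 511.632, 219.506] pointing down, gripper open.
Joint ranges: [-3.1, 3.1], [-0.76, 2.03], [0.27, 2.55], [-1.08, 4.22], [0.17, 2.65], [-2.57, 2.57]. Speed limits (rad/s): [2.79, 2.79, 3.14, 3.14, 3.14, 3.14].

### API

Orientations are given as a rotation vector (axis times angle).
In Python, from cell import manip, eyes, finish_job, find_in, outline_of gives the robot as it stands.
- The arm moves only by the shell command python3 -m pendant 'ROWS' [FORCE]. ROWS is JSON, a list of rows, each an object with "delta_pos": the shift along the tool's x, y, z in units of 0.2 m (1.0 is 0.2 m), a list of three; "turn": the turn about the tool's z in units of pi rad (1.0 is pi rad); "jaw": the opening, from -1 (shut) to 1 (fully open). A call has exactly 5 rows; each row is the pose to reach, as a shift and turn from the pose commanded when the call began, along the tool's axes at that moment, turning the shorter way round; what a row does not reach only later rows make up. A row lasts 1/10 s, in which the tool goes at most 50 mm and 8.59 degrees, less where a joint would pass 70% of its speed; a pose out of reach is approached as far as the arm can. A call with a number of a shift or a turn outside -1 to 1 is refused whole. A call with a gripper value outside its range is refused whole. The fingers move at their own pace and stop on an object; FORCE is the grip in N (left out, the last holds). Time passes only in rows, so rows that repeat a pose let the fingers close, or fill a call up. It gives the time, the measured TCP pose, the force, the opening and the grip force at its end, in the units of the state.
- manip.sense(): the state, without advancing time (a new reading comes with each control period).
- eyes.get_image(name): name is "scene" or "top" or "wrist"; returns the picture (420x560x3 uint8, red, green, blue); there is no depth.
- eyes.camera_info(name): a dict with "mtx" (3x3 intrinsics, pixels), "cam_to_world" (4x4, takes a point from camera to world coordinates). Camera axes: x right, y up, looking along -z (the intrinsics and any distortion apply to the point x, -y, -z); pixel columns grow to the right and rows downward; lengths in mm; the calibration is good to about 2 mm. A picture is of the moment at which its call begins: read the wrist's pose just before it. camera_info takes no time and is no camera call; for the wrist camera it gives the pose at the moment of the call.
- finish_job(): hands the job in; it is judged then, once.
Trained networks look in the newest picture that a camera, given by its name, has taken for a name from the list of things; names that differ only in an ending like _2 or _b are one class to them, and where a whole thing is asked for, a point or a joint stands for the part that bears it (a point fixed in the world has none). Each returns a list of dicts, best first, with "score" (0 to 1); they miss things now and then, are a little off and sometimes report something else, mostly with a low value. They report only what shows in the picture. A call takes as long as a camera call. They do not tell look-alikes from the thing itself.
- find_in(camera, query): "extent" ([left, top, width, height] in pixels, round what is visible of it).
- outline_of(camera, query): "region" (420x560 bool, what is visible of it) and "extent" ([left, top, width, height] in pixels, round what is visible of it).
The state is a dict: "time": time; "qpos": joint angles; "dq": joint speeds; "effort": joint torques, N m; "tool_pos": TCP position; "orientation": TCP orientation; "ft_force": force on the tool from outside, world axes, zero at the start; "torque": the same for the moment, N m; "width": opening from 0.0 (shut) to 1.0 (fully open); "grip_force": force on a finger pad.
Only numpy, scipy, OpenCV 4.12 (cv2) and the standard library are available. Lean on these libraries where they do the work, as an engineer would, in place of code of your own. Each camera call takes 0.05 s, during which the arm holds its last target. There are 200 camera calls.

### The job

Take the orange-handled spring clamp off its wooden stand and clip it onto the top edge of the glued wooden blank, over the blue tape. Then pump the orange trigger of the blue bar clamp until its black pad presses the blank against the stop with the pad's red spring clearly squashed but not flat, gently so that the wood is not crushed, and finish still squeezing the trigger like that. Leave the other things on the bench where they are.

Things in the scene. Friction and masses are not known exactly. Their poses are not given: they have to be found in the camera images.
- clamp: blue bar clamp screwed to a fixed plank board (18 mm thick; x -215 to 145, y -95 to 95). Origin on the bench, z up, x = the way the jaw pushes. Black upright handle at x -143 to -128, 26 wide, up to z 150; the trigger stands in front of it. Housing below, up to z 78. Squeezing trigger and handle together along x, from above, drives the jaw; it stays (8 N friction) when the trigger springs back
- stop_face (a point): centre of the blue stop's face (60 wide, up to z 80), clamp x 98, 50 mm above the bench; the blank stands against it in a shallow groove between 12 mm high lips
- trigger: orange trigger lever, 24 mm wide, pivoted 85 mm above the bench, round tip. Full squeezes move the jaw 12 mm each (teeth 6 mm apart: the first part of the first squeeze may be idle); 1 mm at the tip is 0.9 mm of jaw. Squeezing takes 4 to 6 N while idle, 9 to 13 N while the jaw moves freely, and about 1 N more per N on the pad
- trigger_tip (a point): centre of the trigger's rounded tip (9 mm radius, 24 mm wide along the clamp's y), 130 mm above the bench, at clamp x -89 when released and -105 when fully squeezed (it swings towards the handle, i.e. to clamp -x)
- handle_back (a point): middle of the back face of the fixed handle, at the trigger tip's height (130 mm): the other finger goes behind it. Handle back to trigger front is 63 mm when released, 47 mm when fully squeezed
- trigger_angle (a joint): 0 = released, 0.36 rad = fully squeezed; a light spring returns it
- jaw_slide (a joint): advance of the jaw in m (starts at 0 to 0.022; grows towards the stop; the pad meets the blank at about 0.047)
- pad: black sprung pad on the front of the jaw, 40 wide x 36 high, 10 thick, with a red spring behind it
- pad_face (a point): centre of the pad's front face, 50 mm above the bench
- pad_squash (a joint): how far the pad's spring is squashed, m: 0 free, 0.010 flat. The spring pushes 3 N from the start and 1 N more per mm (13 N flat); beyond that all the force goes straight into the wood
- blank: wooden blank glued from three slats (light, dark, light), loose, standing on edge in the clamp's groove: 24 mm thick (its x, along the clamp's x), 150 long (y), 70 high. Origin in the centre of its underside, 18 mm above the bench; z up. Blue tape, 24 mm wide, is wrapped over the top edge at y = -50 mm (that is where the spring clamp belongs); 220 g
- clip: spring clamp (70 g, loose), upright on the stand's board, rubber jaws down, two orange handles up. Origin on its hinge, z up, x across the jaws. Handles 18 wide (y), 58 long; 40 mm above the hinge 49 mm over the outsides. Squeezed along x to 26 mm (firm stop, 9 N) the jaws open from 24 to about 40 mm; let go, they bite with 6 N. Board tops must stay over 5 mm below the hinge, now 16
- clip_mouth (a point): point midway between the clip's jaw pads (14 mm high, 20 wide), which hang 24 to 38 mm below the hinge; this point 31 mm below
- stand: fixed wooden stand for the spring clamp: foot 90 x 130 x 20 mm and an upright board 24 mm thick (x), 110 long (y), top 90 mm above the bench. Origin on the bench below its centre
- glue: bystander: yellow glue bottle, 56 mm across, 150 tall; leave it alone
- tape: bystander: yellow tape measure, 65 x 36 x 58 mm; leave it alone
- screwdriver: bystander: red-handled screwdriver lying flat; leave it alone
- mallet: bystander: wooden-handled hammer lying flat; leave it alone
- earmuffs: bystander: blue ear defenders, about 145 x 62 x 120 mm; leave it alone
- square: bystander: try square lying flat, wooden stock and 150 mm steel blade; leave it alone
- offcut: bystander: wooden offcut, 90 x 50 x 22 mm; leave it alone
There are look-alikes about, which are no part of the job. What is shaped like the clip but turquoise is not meant.

How it is judged (in metres and radians):
On the way, in this order (a step that is already met when the one before it is completed fails the run):
1. the spring clamp bites the top edge of the blank over the blue tape, let go by the fingers (x of clip_mouth in the frame of blank between -0.008 and 0.008 m and y of clip_mouth in the frame of blank between -0.068 and -0.032 m and z of clip_mouth in the frame of blank between 0.036 and 0.067 m and contact force between clip and blank above 4 N and contact force between the fingers and clip below 0.2 N), for 0.2 s.
2. then the pad presses on the blank (contact force between pad and blank above 2 N), for 0.1 s.
At the end, for the whole second after the job is handed in: The spring clamp still bites the blank's top edge within 18 mm of the middle of the blue tape, let go by the fingers, and the fingers squeeze the trigger with more than 2 N while the pad presses the blank with 3.5 to 20 N, its spring squashed by 1.5 to 9.2 mm of its 10 mm (all of step 1 and value of joint pad_squash between 0.0015 and 0.0092 m and contact force between pad and blank between 3.5 and 20 N and contact force between the fingers and trigger above 2 N); the arm keeps its last pose, push and grip.
It fails at once if the pad crushes the wood (more than 30 N) (contact force between pad and blank above 30 N).
It fails at once if a bystander is moved by more than 30 mm (distance of any of glue, tape, screwdriver, mallet, earmuffs, square, offcut from where it was at the start of the episode above 0.03 m).
It also fails if it takes over 61 s, if anything falls off the work surface, if the arm or the gripper's body presses on something with over 40 N, if the wrist force passes 120 N, or if a joint passes its speed limit or range.

## Working session

There is one attempt and no reset: what is moved stays moved. The work goes in short steps, Python scripts to look and compute and a shell command to move; the robot and the scene stay as the last step left them, time stands still between calls to the robot, and variables do not carry over. Pictures are saved under pics/ and viewed, at most 10 in all, crops included, and the job is handed in when it is done.

```bash
mkdir -p pics; ls
python3 - <<'E'
from cell import *
import cv2,numpy as np
s=manip.sense();print({k:np.round(v,3) for k,v in s.items()})
ims=[]
for n in("scene","top"):
    im=eyes.get_image(n);cv2.imwrite(f"pics/{n}0.png",im[:,:,::-1])
    c=eyes.camera_info(n);print(n,np.round(c["mtx"],1).tolist(),np.round(c["cam_to_world"],3).tolist(),[k for k in c])
    for q in("clip","clamp","blank","stand","trigger","pad"):
        print(q,[(np.round(d["score"],2),np.round(d["extent"]).tolist()) for d in find_in(n,q)][:3])
E
```

```text
pics
{'time': np.float64(0.0), 'qpos': array([ 1.092,  0.088,  1.372, -0.   ,  1.684, -0.103]), 'dq': array([-0.   ,  0.002, -0.002, -0.001,  0.001,  0.002]), 'effort': array([-1.0000e-03, -3.4017e+01, -3.0243e+01,  7.2000e-02,  3.3000e-02,
       -0.0000e+00]), 'tool_pos': array([201.622, 511.156, 218.31 ]), 'orientation': array([-5.870e-01, -3.086e+00,  3.000e-03]), 'ft_force': array([-0.131,  0.506,  0.657]), 'torque': array([ 0.001, -0.022, -0.039]), 'grip_force': np.float64(0.0), 'width': np.float64(1.001)}
scene [[384.3, 0.0, 280.7], [0.0, 384.3, 213.0], [0.0, 0.0, 1.0]] [[0.524, -0.514, 0.68, 1226.413], [0.852, 0.307, -0.424, -457.69], [0.01, 0.801, 0.598, 736.817], [0.0, 0.0, 0.0, 1.0]] ['mtx', 'cam_to_world']
clip [(np.float64(0.89), [172.0, 217.0, 23.0, 42.0]), (np.float64(0.62), [130.0, 271.0, 36.0, 33.0]), (np.float64(0.56), [164.0, 234.0, 52.0, 61.0])]
clamp [(np.float64(0.63), [232.0, 202.0, 137.0, 85.0])]
blank [(np.float64(0.8), [316.0, 191.0, 38.0, 44.0]), (np.float64(0.61), [282.0, 210.0, 13.0, 14.0])]
stand [(np.float64(0.77), [165.0, 233.0, 50.0, 58.0]), (np.float
[... 367 characters left out ...]
.431], [0.004, 0.068, 0.998, 1334.606], [0.0, 0.0, 0.0, 1.0]] ['mtx', 'cam_to_world']
clip [(np.float64(0.59), [371.0, 221.0, 28.0, 10.0]), (np.float64(0.54), [405.0, 202.0, 30.0, 16.0]), (np.float64(0.54), [442.0, 199.0, 19.0, 28.0])]
clamp [(np.float64(0.62), [201.0, 175.0, 128.0, 70.0]), (np.float64(0.19), [369.0, 220.0, 30.0, 9.0])]
blank [(np.float64(0.92), [213.0, 184.0, 16.0, 58.0]), (np.float64(0.2), [198.0, 175.0, 131.0, 70.0])]
stand [(np.float64(0.97), [359.0, 203.0, 34.0, 48.0]), (np.float64(0.24), [199.0, 173.0, 132.0, 72.0])]
trigger [(np.float64(0.67), [235.0, 205.0, 7.0, 14.0]), (np.float64(0.49), [275.0, 200.0, 10.0, 9.0])]
pad [(np.float64(0.42), [234.0, 203.0, 8.0, 15.0])]
```

Run:
```python
import cv2
a=cv2.imread("pics/scene0.png")[150:330,110:400];b=cv2.imread("pics/top0.png")[140:290,180:480]
a=cv2.resize(a,None,fx=800/290,fy=800/290,interpolation=2)[:497]
cv2.imwrite("pics/sc.png",a);cv2.imwrite("pics/tc.png",cv2.resize(b,(800,400),interpolation=2))
```

```text
(no output)
```

View pics/sc.png

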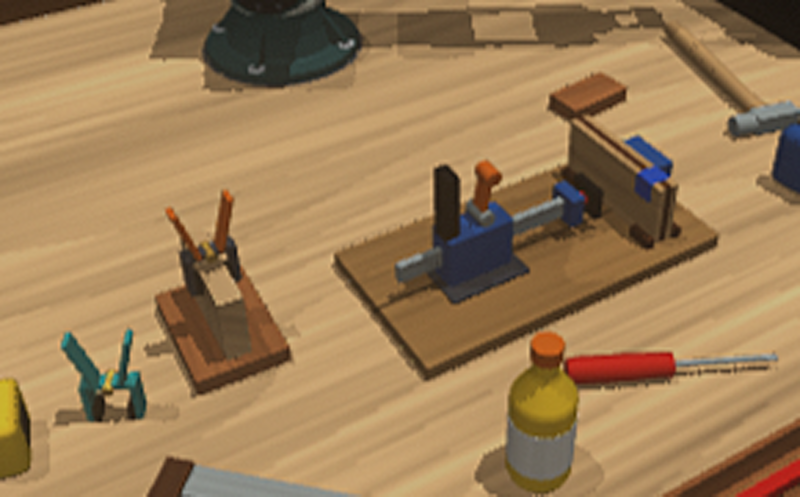

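View pics/tc.png

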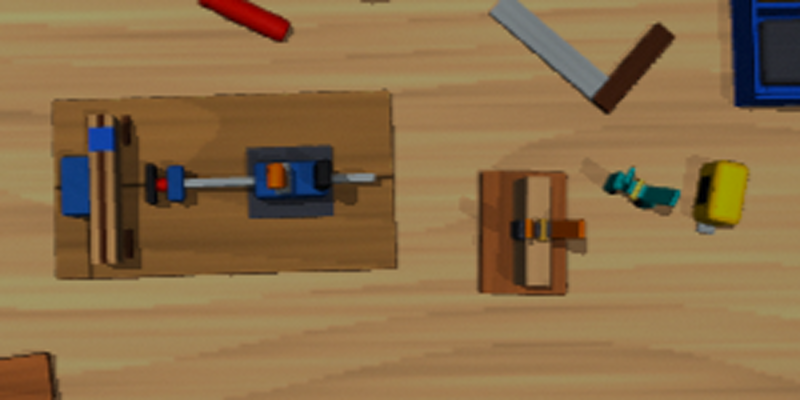

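```bash
cat > h.py <<'E'
from cell import *
import cv2,numpy as np
from scipy.spatial.transform import Rotation as R
def onplane(c,px,z):
    px=np.atleast_2d(px).astype(float);T=c["cam_to_world"];K=c["mtx"]
    d=np.c_[(px[:,0]-K[0,2])/K[0,0],-(px[:,1]-K[1,2])/K[1,1],-np.ones(len(px))]@T[:3,:3].T
    return T[:3,3]+d*((z-T[2,3])/d[:,2])[:,None]
def proj(c,P):
    T=c["cam_to_world"];K=c["mtx"];p=(np.atleast_2d(P)-T[:3,3])@T[:3,:3]
    return np.c_[K[0,0]*p[:,0]/-p[:,2]+K[0,2],-K[1,1]*p[:,1]/-p[:,2]+K[1,2]]
def rect(m,c,z):
    cs,_=cv2.findContours(m.astype(np.uint8),0,1);k=max(cs,key=cv2.contourArea)[:,0]
    return cv2.minAreaRect(onplane(c,k+0.0,z)[:,:2].astype(np.float32))
def pix(m):
    cs,_=cv2.findContours(m.astype(np.uint8),0,1);return max(cs,key=cv2.contourArea)[:,0]
def hsv(im): return cv2.cvtColor(im,cv2.COLOR_RGB2HSV)
def deltas(target,yaw_y):
    """rows to reach TCP target with tool y along world angle yaw_y"""
    s=manip.sense();r=R.from_rotvec(s["orientation"]).as_matrix()
    d=r.T@(np.array(target)-s["tool_pos"])/200
    a=np.arctan2(r[1,1],r[0,1]);t=(yaw_y-a+np.pi/2)%np.pi-np.pi/2
    return np.round(d,4).tolist(),"turn",round(-t/np.pi,4)  # tool z down
E
python3 - <<'E'
from h import *
im=eyes.get_image("top");c=eyes.camera_info("top")
for q,z in(("clamp",18),("stand",20),("blank",88),("clip",150),("trigger",130),("pad",50)):
    for d in outline_of("top",q)[:3]:
        print(q,round(d["score"],2),np.round(d["extent"]),[np.round(v,1) for v in rect(d["region"],c,z)])
H=hsv(im)
def col(n,lo,hi,ext,z):
    m=cv2.inRange(H,np.array(lo),np.array(hi))>0;w=np.zeros_like(m);x,y,a,b=ext;w[y:y+b,x:x+a]=1;m&=w
    ys,xs=np.nonzero(m);print(n,m.sum(),xs.min(),xs.max(),ys.min(),ys.max(),np.round(onplane(c,[xs.mean(),ys.mean()],z),1))
col("orangeclip",(3,150,100),(18,255,255),(365,215,45,20),150)
col("bluetape",(105,120,60),(130,255,255),(208,180,22,20),88)
col("trig",(3,150,100),(18,255,255),(270,195,25,20),130)
E
```

```text
clamp 0.94 [199. 175. 128.  72.] [array([543.6,  40.1]), array([195. , 364.4]), np.float64(0.9)]
stand 0.73 [356. 203.  38.  49.] [array([ 487.8, -274.4]), array([ 98.8, 132.7]), np.float64(88.4)]
stand 0.24 [ 90. 164.  65.  43.] [array([614.5, 441.3]), array([106.7, 167.2]), np.float64(8.8)]
blank 0.64 [213. 185.  13.  57.] [array([537. , 157.1]), array([147.8,  31.7]), np.float64(1.6)]
blank 0.36 [439. 198.  23.  32.] [array([ 518.2, -458.3]), array([50.5, 76.5]), np.float64(78.1)]
clip 0.72 [402. 201.  29.  13.] [array([ 522.8, -361. ]), array([67.9, 26.2]), np.float64(65.2)]
clip 0.68 [372. 219.  27.  12.] [array([ 487.8, -270.3]), array([68.8, 17.8]), np.float64(89.0)]
clip 0.2 [223. 121.  67.  34.] [array([701.3,  18. ]), array([95.6, 23.8]), np.float64(65.7)]
trigger 0.33 [ 90. 164.  66.  40.] [array([601.2, 402.6]), array([ 96.9, 152.1]), np.float64(8.3)]
orangeclip 218 365 399 215 234 [[ 491.9 -253.8  150. ]]
bluetape 91 208 222 188 199 [[585.6 162.1  88. ]]
trig 76 270 285 195 214 [[547.2  -2.1 130. ]]
```

```bash
python3 -c "
from h import *
print(deltas((488,-270,270),np.radians(88.5)))
print(R.from_rotvec(manip.sense()['orientation']).as_matrix().round(3))"
```

```text
([-2.7651, -3.1103, -0.2527], 'turn', np.float64(-0.1113))
[[-0.93   0.367  0.   ]
 [ 0.367  0.93   0.   ]
 [ 0.     0.    -1.   ]]
```

```bash
python3 -m pendant '[{"delta_pos":[-0.16,-0.18,-0.05],"turn":-0.04,"jaw":1},{"delta_pos":[-0.32,-0.36,-0.1],"turn":-0.08,"jaw":1},{"delta_pos":[-0.48,-0.54,-0.15],"turn":-0.1113,"jaw":1},{"delta_pos":[-0.64,-0.72,-0.2],"turn":-0.1113,"jaw":1},{"delta_pos":[-0.8,-0.9,-0.25],"turn":-0.1113,"jaw":1}]' 20; python3 -c "
from h import *
print(deltas((488,-270,270),np.radians(88.5)))"
```

```text
time: 1.55
tool_pos: [284.8, 283.8, 270.0]
orientation: [0.04, 3.14, 0.001]
ft_force: [2.1, -0.2, 0.6]
width: 1.002
grip_force: 0.0
([-1.0856, -2.7424, -0.0001], 'turn', np.float64(0.0003))
```

```bash
for i in 1; do python3 -m pendant '[{"delta_pos":[-0.08,-0.2,0],"turn":0,"jaw":1},{"delta_pos":[-0.16,-0.4,0],"turn":0,"jaw":1},{"delta_pos":[-0.24,-0.6,0],"turn":0,"jaw":1},{"delta_pos":[-0.32,-0.8,0],"turn":0,"jaw":1},{"delta_pos":[-0.36,-0.91,0],"turn":0,"jaw":1}]'>/dev/null
python3 -m pendant '[{"delta_pos":[-0.08,-0.2,0],"turn":0,"jaw":1},{"delta_pos":[-0.16,-0.4,0],"turn":0,"jaw":1},{"delta_pos":[-0.24,-0.6,0],"turn":0,"jaw":1},{"delta_pos":[-0.32,-0.8,0],"turn":0,"jaw":1},{"delta_pos":[-0.36,-0.91,0],"turn":0,"jaw":1}]'>/dev/null
python3 -m pendant '[{"delta_pos":[-0.08,-0.2,0],"turn":0,"jaw":1},{"delta_pos":[-0.16,-0.4,0],"turn":0,"jaw":1},{"delta_pos":[-0.24,-0.6,0],"turn":0,"jaw":1},{"delta_pos":[-0.32,-0.8,0],"turn":0,"jaw":1},{"delta_pos":[-0.36,-0.92,0],"turn":0,"jaw":1}]'; done
python3 - <<'E'
from h import *
c=eyes.camera_info("wrist");im=eyes.get_image("wrist");print(np.round(c["cam_to_world"],3).tolist(),c["mtx"][0])
v=im.copy()
for q in("clip","stand"):
    for d in outline_of("wrist",q)[:3]: print(q,round(d["score"],2),d["extent"])
H=hsv(im);m=cv2.inRange(H,np.array((3,170,90)),np.array((18,255,255)))
n,l,st,ce=cv2.connectedComponentsWithStats(m)
for i in range(1,n):
    if st[i,4]>60: print(st[i],ce[i].round(1))
for p in((488,-270,106),(488,-245.5,146),(488,-294.5,146)): print(proj(c,p).round(1))
cv2.imwrite("pics/w1.png",v[:,:,::-1])
E
```

```text
time: 3.05
tool_pos: [486.7, -270.8, 268.6]
orientation: [-0.044, -3.141, -0.0]
ft_force: [0.7, 0.5, -0.0]
width: 0.999
grip_force: 0.0
[[0.028, -0.968, -0.251, 413.103], [1.0, 0.028, 0.005, -266.849], [0.002, -0.251, 0.968, 433.176], [0.0, 0.0, 0.0, 1.0]] [360.41360987   0.         271.43263506]
clip 0.94 [124.2, 202.7, 74.8, 44.0]
clip 0.72 [228.9, 183.0, 75.3, 44.5]
stand 0.67 [229.5, 125.9, 81.5, 123.3]
[277 196  24  32 405] [289.7 211.8]
[230 199  17  28 170] [235.  212.1]
[548 249  12  26 221] [555. 262.]
[[269.5 201. ]]
[[299.2 211. ]]
[[239.7 212.7]]
```

View pics/w1.png

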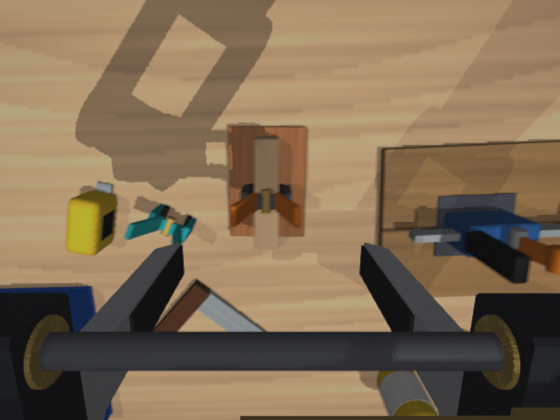

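```bash
python3 -m pendant '[{"delta_pos":[0,-0.011,0.2],"turn":0,"jaw":1},{"delta_pos":[0,-0.011,0.4],"turn":0,"jaw":1},{"delta_pos":[0,-0.011,0.55],"turn":0,"jaw":1},{"delta_pos":[0,-0.011,0.64],"turn":0,"jaw":1},{"delta_pos":[0,-0.011,0.64],"turn":0,"jaw":1}]' 20; python3 -c "
from h import *
print(deltas((488,-273,141),np.radians(88.5)))
c=eyes.camera_info('wrist');im=eyes.get_image('wrist');cv2.imwrite('pics/w2.png',im[:,:,::-1])"
```

```text
time: 3.7
tool_pos: [484.3, -267.5, 138.3]
orientation: [-0.039, -3.136, -0.007]
ft_force: [0.1, 0.0, 0.6]
width: 0.999
grip_force: 0.0
([-0.0191, -0.0272, -0.0137], 'turn', np.float64(0.0005))
```

View pics/w2.png

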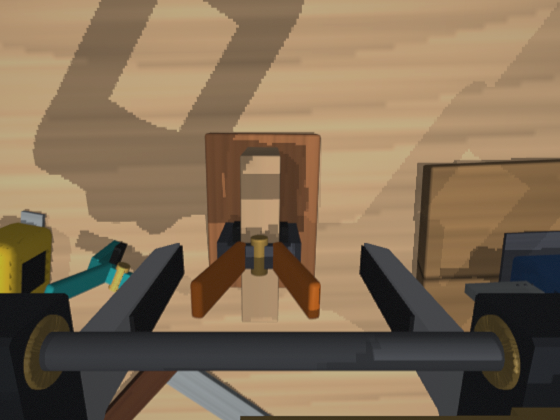

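```bash
python3 -m pendant '[{"delta_pos":[0,0,0],"turn":0,"jaw":1},{"delta_pos":[0,0,0],"turn":0,"jaw":1},{"delta_pos":[0,0,0],"turn":0,"jaw":1},{"delta_pos":[0,0,0],"turn":0,"jaw":1},{"delta_pos":[0,0,0],"turn":0,"jaw":1}]' ; python3 -c "
from h import *
print(deltas((488,-273.5,141),np.radians(88.5)))
c=eyes.camera_info('wrist');im=eyes.get_image('wrist')
print(find_in('wrist','clip')[:2])
for p in((488,-273,106),(488,-273,160)): print(proj(c,p).round(1), c['cam_to_world'][:3,3])"
```

```text
time: 4.25
tool_pos: [486.3, -270.3, 141.9]
orientation: [0.041, 3.141, -0.001]
ft_force: [-0.5, 0.4, 0.1]
width: 1.002
grip_force: 0.0
([-0.0087, -0.0156, 0.0046], 'turn', np.float64(-0.0))
[{'extent': [198.7, 217.2, 126.1, 91.4], 'score': 0.67}, {'extent': [55.9, 237.2, 84.6, 56.9], 'score': 0.57}]
[[263.1 249.4]] [ 412.57610108 -266.43851715  306.44439193]
[[260.6 292.3]] [ 412.57610108 -266.43851715  306.44439193]
```

```bash
python3 -m pendant '[{"delta_pos":[-0.008,-0.012,0],"turn":0,"jaw":1},{"delta_pos":[-0.008,-0.012,0],"turn":0,"jaw":1},{"delta_pos":[-0.008,-0.012,0],"turn":0,"jaw":0.2},{"delta_pos":[-0.008,-0.012,0],"turn":0,"jaw":-0.5},{"delta_pos":[-0.008,-0.012,0],"turn":0,"jaw":-1}]' 22; python3 -m pendant '[{"delta_pos":[0,0,0],"turn":0,"jaw":-1},{"delta_pos":[0,0,0],"turn":0,"jaw":-1},{"delta_pos":[0,0,0],"turn":0,"jaw":-1},{"delta_pos":[0,0,0],"turn":0,"jaw":-1},{"delta_pos":[0,0,0],"turn":0,"jaw":-1}]'
```

```text
time: 4.85
tool_pos: [487.7, -272.6, 141.4]
orientation: [-0.041, -3.141, -0.0]
ft_force: [-0.6, -0.0, -0.2]
width: 0.777
grip_force: 0.0
time: 5.35
tool_pos: [487.6, -272.4, 141.2]
orientation: [-0.041, -3.141, -0.001]
ft_force: [0.6, 0.3, 0.1]
width: 0.357
grip_force: 5.4
```

```bash
python3 -m pendant '[{"delta_pos":[0,0,0],"turn":0,"jaw":-1},{"delta_pos":[0,0,0],"turn":0,"jaw":-1},{"delta_pos":[0,0,0],"turn":0,"jaw":-1},{"delta_pos":[0,0,-0.02],"turn":0,"jaw":-1},{"delta_pos":[0,0,-0.05],"turn":0,"jaw":-1}]'
python3 -m pendant '[{"delta_pos":[0,0,-0.08],"turn":0,"jaw":-1},{"delta_pos":[0,0,-0.18],"turn":0,"jaw":-1},{"delta_pos":[0,0,-0.3],"turn":0,"jaw":-1},{"delta_pos":[0,0,-0.42],"turn":0,"jaw":-1},{"delta_pos":[0,0,-0.5],"turn":0,"jaw":-1}]'
python3 -c "
from h import *
im=eyes.get_image('wrist');cv2.imwrite('pics/w3.png',im[:,:,::-1])
print(deltas((588,161,241),np.radians(90.9)))"
```

```text
time: 5.85
tool_pos: [487.5, -272.5, 151.4]
orientation: [-0.041, -3.141, -0.001]
ft_force: [-0.0, 0.0, -1.0]
width: 0.258
grip_force: 22.0
time: 6.35
tool_pos: [488.2, -273.0, 254.5]
orientation: [0.041, 3.138, -0.003]
ft_force: [0.8, -0.6, -0.7]
width: 0.256
grip_force: 22.0
([-0.4375, 2.1852, 0.0742], 'turn', np.float64(-0.0133))
```

View pics/w3.png

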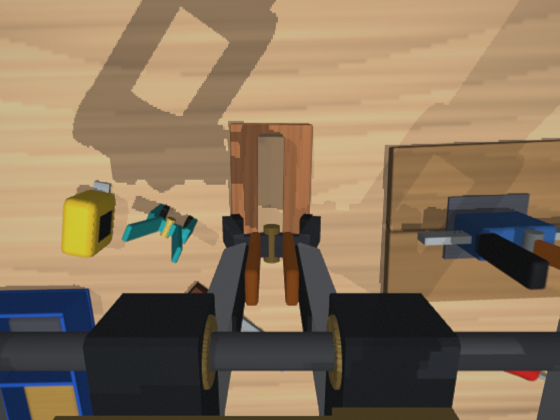

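```bash
python3 -m pendant '[{"delta_pos":[-0.04,0.2,0.01],"turn":-0.007,"jaw":-1},{"delta_pos":[-0.08,0.4,0.02],"turn":-0.0133,"jaw":-1},{"delta_pos":[-0.12,0.6,0.03],"turn":-0.0133,"jaw":-1},{"delta_pos":[-0.16,0.8,0.04],"turn":-0.0133,"jaw":-1},{"delta_pos":[-0.2,1,0.04],"turn":-0.0133,"jaw":-1}]'
python3 -m pendant '[{"delta_pos":[-0.06,0.22,0],"turn":0,"jaw":-1},{"delta_pos":[-0.12,0.44,0],"turn":0,"jaw":-1},{"delta_pos":[-0.17,0.66,0],"turn":0,"jaw":-1},{"delta_pos":[-0.2,0.86,0],"turn":0,"jaw":-1},{"delta_pos":[-0.22,0.99,0],"turn":0,"jaw":-1}]'
python3 -m pendant '[{"delta_pos":[0,0.1,0],"turn":0,"jaw":-1},{"delta_pos":[0,0.19,0],"turn":0,"jaw":-1},{"delta_pos":[0,0.19,0],"turn":0,"jaw":-1},{"delta_pos":[0,0.19,0],"turn":0,"jaw":-1},{"delta_pos":[0,0.19,0],"turn":0,"jaw":-1}]'
python3 - <<'E'
from h import *
print(deltas((588,161,241),np.radians(90.9)))
c=eyes.camera_info('wrist');im=eyes.get_image('wrist');cv2.imwrite('pics/w4.png',im[:,:,::-1])
for q in("blank","clip","clamp"):
  for d in outline_of("wrist",q)[:2]: print(q,round(d["score"],2),np.round(d["extent"]),[np.round(v,1) for v in rect(d["region"],c,88)])
m=cv2.inRange(hsv(im),np.array((105,150,60)),np.array((130,255,255)))
n,l,st,ce=cv2.connectedComponentsWithStats(m)
for i in range(1,n):
    if st[i,4]>60: print(st[i],onplane(c,ce[i],88).round(1))
E
```

```text
time: 6.9
tool_pos: [532.8, -72.2, 243.0]
orientation: [0.024, -3.141, -0.0]
ft_force: [1.2, 0.1, -0.8]
width: 0.259
grip_force: 22.0
time: 7.4
tool_pos: [573.7, 127.9, 243.1]
orientation: [0.028, -3.141, -0.001]
ft_force: [0.1, -0.3, -0.9]
width: 0.259
grip_force: 22.0
time: 7.9
tool_pos: [573.3, 161.9, 243.5]
orientation: [-0.023, 3.141, -0.001]
ft_force: [0.3, -0.1, -1.1]
width: 0.254
grip_force: 22.0
([-0.0734, -0.0056, 0.0123], 'turn', np.float64(-0.0004))
blank 0.64 [259.  70.  31. 161.] [array([532.4, 165.8]), array([140.9,  25.9]), np.float64(0.3)]
clip 0.86 [223. 218.  99.  88.] [array([631.8, 165. ]), array([92.7, 91.1]), np.float64(0.8)]
clamp 0.66 [474.   0.  83. 138.] [array([465.7, 368. ]), array([109.1,  70.7]), np.float64(12.2)]
clamp 0.59 [  1.  62. 330. 181.] [array([534.8,  66.8]), array([156.5, 295.4]), np.float64(0.9)]
[ 287  129   33   66 2008] [[537.1 191.8  88. ]]
[  25  141  105   42 2016] [[536.1   3.2  88. ]]
[188 143  22  38 662] [[537.5  98.8  88. ]]
[ 444  187   59   67 2985] [[586.2 350.2  88. ]]
[260 203  26  24 578] [[585.1 165.7  88. ]]
```

View pics/w4.png

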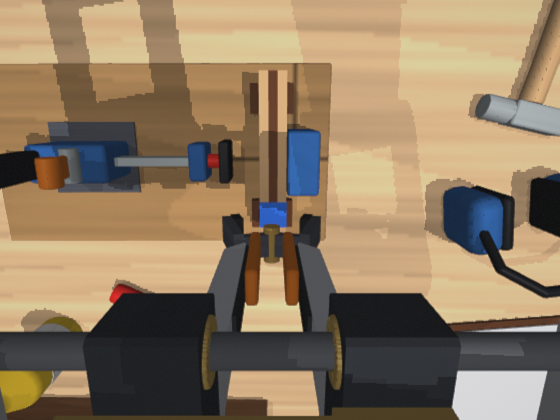

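Run:
```python
from h import *
c=eyes.camera_info('wrist');print(manip.sense()["tool_pos"])
for p in((573.5,161.9,208),(573.5,161.9,240),(585,161.9,88),(585,165.8,88),(597,165,88),(573,165,88)): print(p,proj(c,p).round(1))
im=cv2.imread("pics/w4.png");g=hsv(im[:,:,::-1])
for r in (100,130,180,198,210): print(r,im[r,250:300].sum(1).tolist())
```

```text
[573.35646734 162.02883807 243.59908556]
(573.5, 161.9, 208) [[267.2 247. ]]
(573.5, 161.9, 240) [[266.6 269.1]]
(585, 161.9, 88) [[268.3 213.4]]
(585, 165.8, 88) [[272.5 213.4]]
(597, 165, 88) [[271.5 225.9]]
(573, 165, 88) [[271.8 200.7]]
100 [157, 149, 151, 154, 153, 152, 146, 144, 255, 525, 527, 524, 523, 522, 523, 524, 527, 515, 328, 216, 214, 219, 222, 218, 216, 215, 223, 335, 525, 527, 522, 522, 521, 524, 524, 528, 513, 296, 187, 185, 187, 189, 190, 201, 210, 216, 246, 279, 313, 347]
130 [272, 272, 271, 271, 272, 269, 274, 268, 301, 467, 523, 522, 491, 491, 491, 493, 496, 483, 353, 220, 207, 206, 210, 210, 212, 219, 231, 339, 522, 525, 523, 526, 522, 524, 525, 526, 513, 221, 116, 130, 143, 152, 146, 151, 152, 149, 150, 150, 152, 149]
180 [275, 274, 275, 278, 279, 277, 275, 273, 277, 296, 336, 336, 334, 337, 335, 335, 336, 334, 283, 168, 150, 153, 155, 157, 158, 156, 167, 258, 334, 337, 332, 337, 336, 334, 337, 325, 216, 178, 264, 296, 327, 330, 334, 331, 334, 331, 333, 336, 331, 304]
198 [291, 282, 193, 180, 183, 180, 153, 149, 152, 219, 322, 326, 324, 326, 325, 326, 324, 324, 278, 164, 154, 155, 151, 150, 153, 151, 166, 251, 324, 326, 323, 323, 323, 326, 327, 314, 193, 129, 133, 174, 172, 215, 363, 381, 379, 375, 385, 420, 425, 422]
210 [290, 260, 157, 143, 146, 146, 151, 140, 136, 201, 335, 337, 337, 336, 336, 338, 336, 338, 339, 334, 336, 336, 337, 338, 342, 376, 376, 366, 295, 289, 292, 292, 289, 288, 252, 252, 245, 197, 188, 186, 187, 205, 300, 381, 381, 379, 385, 413, 415, 416]
```

```bash
python3 -m pendant '[{"delta_pos":[-0.04,0.002,0],"turn":0,"jaw":-1},{"delta_pos":[-0.078,0.002,0],"turn":0,"jaw":-1},{"delta_pos":[-0.078,0.002,0.1],"turn":0,"jaw":-1},{"delta_pos":[-0.078,0.002,0.22],"turn":0,"jaw":-1},{"delta_pos":[-0.078,0.002,0.25],"turn":0,"jaw":-1}]'
python3 -m pendant '[{"delta_pos":[0,0,0],"turn":0,"jaw":-1},{"delta_pos":[0,0,0],"turn":0,"jaw":-1},{"delta_pos":[0,0,0],"turn":0,"jaw":-1},{"delta_pos":[0,0,0],"turn":0,"jaw":-1},{"delta_pos":[0,0,0],"turn":0,"jaw":-1}]'
python3 - <<'E'
from h import *
print(deltas((588,162,139),np.radians(90.9)))
c=eyes.camera_info('wrist');im=eyes.get_image('wrist');cv2.imwrite('pics/w5.png',im[:,:,::-1])
E
```

```text
time: 8.6
tool_pos: [588.0, 163.2, 189.9]
orientation: [0.024, -3.136, 0.002]
ft_force: [-0.5, -0.4, -1.4]
width: 0.259
grip_force: 22.0
time: 9.1
tool_pos: [589.2, 163.6, 194.4]
orientation: [-0.025, 3.14, 0.001]
ft_force: [0.6, 0.1, -0.1]
width: 0.256
grip_force: 22.0
([0.0065, -0.0081, 0.2772], 'turn', np.float64(-0.0))
```

View pics/w5.png

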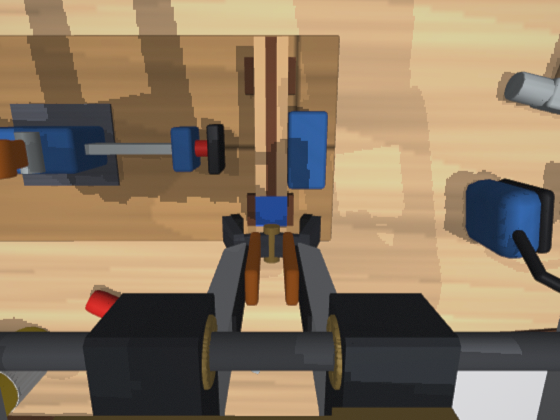

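```bash
python3 -m pendant '[{"delta_pos":[0,0,0.06],"turn":0,"jaw":-1},{"delta_pos":[0,0,0.12],"turn":0,"jaw":-1},{"delta_pos":[0,0,0.18],"turn":0,"jaw":-1},{"delta_pos":[0,0,0.24],"turn":0,"jaw":-1},{"delta_pos":[0,0,0.275],"turn":0,"jaw":-1}]'
python3 -m pendant '[{"delta_pos":[0,0,0],"turn":0,"jaw":-1},{"delta_pos":[0,0,0],"turn":0,"jaw":-1},{"delta_pos":[0,0,0],"turn":0,"jaw":-1},{"delta_pos":[0,0,0],"turn":0,"jaw":-1},{"delta_pos":[0,0,0],"turn":0,"jaw":-1}]'
python3 - <<'E'
from h import *
c=eyes.camera_info('wrist');im=eyes.get_image('wrist');s=eyes.get_image("scene")
v=np.hstack([cv2.resize(im,None,fx=.72,fy=.72),cv2.resize(s[150:270,260:412],(396,312))[:302]])[:, :799]
cv2.imwrite('pics/w6.png',v[:,:,::-1])
E
```

```text
time: 9.65
tool_pos: [587.8, 163.4, 135.9]
orientation: [0.025, -3.138, 0.001]
ft_force: [0.3, 0.3, -0.1]
width: 0.258
grip_force: 22.0
time: 10.15
tool_pos: [589.2, 163.6, 139.2]
orientation: [-0.025, 3.14, 0.0]
ft_force: [-0.2, 0.7, 0.1]
width: 0.259
grip_force: 22.0
```

View pics/w6.png

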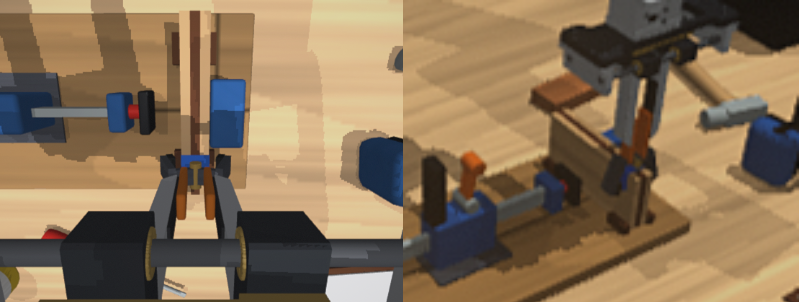

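```bash
python3 -m pendant '[{"delta_pos":[0,0,0],"turn":0,"jaw":-0.3},{"delta_pos":[0,0,0],"turn":0,"jaw":0},{"delta_pos":[0,0,0],"turn":0,"jaw":0.3},{"delta_pos":[0,0,0],"turn":0,"jaw":0.6},{"delta_pos":[0,0,0],"turn":0,"jaw":0.6}]'
python3 -m pendant '[{"delta_pos":[0,0,0],"turn":0,"jaw":0.6},{"delta_pos":[0,0,0],"turn":0,"jaw":0.6},{"delta_pos":[0,0,0],"turn":0,"jaw":0.6},{"delta_pos":[0,0,-0.1],"turn":0,"jaw":0.6},{"delta_pos":[0,0,-0.2],"turn":0,"jaw":0.6}]'
python3 -m pendant '[{"delta_pos":[0,0,-0.12],"turn":0,"jaw":0.6},{"delta_pos":[0,0,-0.25],"turn":0,"jaw":0.6},{"delta_pos":[0.06,-0.2,-0.25],"turn":0,"jaw":0.6},{"delta_pos":[0.12,-0.4,-0.25],"turn":0,"jaw":0.6},{"delta_pos":[0.18,-0.6,-0.25],"turn":0,"jaw":0.6}]'
python3 -m pendant '[{"delta_pos":[0.02,-0.1,0],"turn":0,"jaw":0.8},{"delta_pos":[0.05,-0.2,0],"turn":0,"jaw":0.8},{"delta_pos":[0.05,-0.3,0],"turn":0,"jaw":0.8},{"delta_pos":[0.05,-0.32,0],"turn":0,"jaw":0.8},{"delta_pos":[0.05,-0.32,0],"turn":0,"jaw":0.8}]'
python3 -m pendant '[{"delta_pos":[0,0,0],"turn":0,"jaw":0.8},{"delta_pos":[0,0,0],"turn":0,"jaw":0.8},{"delta_pos":[0,0,0],"turn":0,"jaw":0.8},{"delta_pos":[0,0,0],"turn":0,"jaw":0.8},{"delta_pos":[0,0,0],"turn":0,"jaw":0.8}]'
python3 - <<'E'
from h import *
c=eyes.camera_info('wrist');im=eyes.get_image('wrist');s=eyes.get_image("scene")
v=np.hstack([cv2.resize(im,None,fx=.72,fy=.72),cv2.resize(s[150:270,260:412],(396,312))[:302]])[:, :799]
cv2.imwrite('pics/w7.png',v[:,:,::-1]);print(c["cam_to_world"][:3,3])
m=cv2.inRange(hsv(im),np.array((3,150,80)),np.array((18,255,255)))
n,l,st,ce=cv2.connectedComponentsWithStats(m)
for i in range(1,n):
    if st[i,4]>60: print(st[i],ce[i].round(1),onplane(c,ce[i],130).round(1))
for p in((544.4,-13.9,130),(545,-68,130),(545,-67,150),(545,-53,150)):print(p,proj(c,p).round(1))
E
```

```text
time: 10.75
tool_pos: [588.9, 163.5, 138.5]
orientation: [-0.025, 3.141, -0.0]
ft_force: [0.1, -0.6, 0.4]
width: 0.653
grip_force: 0.0
time: 11.25
tool_pos: [588.3, 163.5, 178.0]
orientation: [0.025, -3.139, 0.0]
ft_force: [0.4, -0.4, 0.4]
width: 0.798
grip_force: 0.0
time: 11.75
tool_pos: [554.4, 42.1, 228.9]
orientation: [-0.027, 3.14, -0.0]
ft_force: [0.6, -0.9, 1.0]
width: 0.804
grip_force: 0.0
time: 12.25
tool_pos: [545.8, -21.4, 228.6]
orientation: [-0.023, 3.141, 0.001]
ft_force: [-0.9, -0.3, 0.1]
width: 0.899
grip_force: 0.0
time: 12.75
tool_pos: [545.7, -20.7, 228.5]
orientation: [0.026, -3.141, -0.0]
ft_force: [-0.0, 0.4, 0.6]
width: 0.899
grip_force: 0.0
[472.05614291 -20.04746315 393.00107641]
[269 193  26  40 840] [281.9 213.8] [[542.4 -10.4 130. ]]
[471 253  25  41 282] [485.9 275.3] [[590.1 152.3 130. ]]
[ 494  252   66   48 1416] [527.5 274.6] [[589.1 185.2 130. ]]
(544.4, -13.9, 130) [[277.2 216.4]]
(545, -68, 130) [[205.7 216.1]]
(545, -67, 150) [[202.1 223.6]]
(545, -53, 150) [[222.1 223.9]]
```

View pics/w7.png

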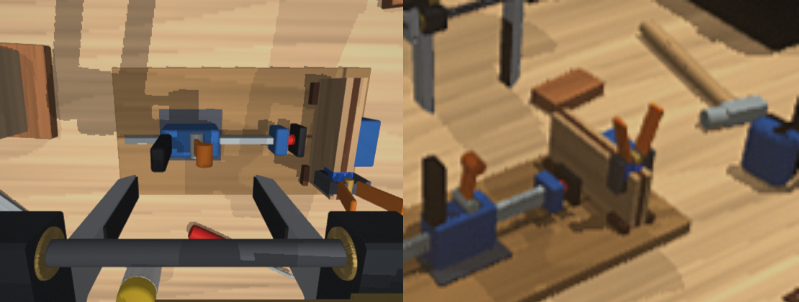

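Run:
```python
from h import *
im=eyes.get_image('wrist')
v=cv2.resize(im[175:255,190:320],(780,480),interpolation=0);cv2.imwrite('pics/w8.png',v[:,:,::-1])
for r in range(186,246,6): print(r,im[r,196:236].sum(1).tolist())
m=cv2.inRange(hsv(im),np.array((3,150,80)),np.array((18,255,255)))
for r in range(190,236,4): x=np.nonzero(m[r,240:330])[0]+240; print(r,x.min() if len(x) else 0,x.max() if len(x) else 0)
```

```text
186 [260, 259, 259, 258, 260, 262, 261, 257, 258, 258, 259, 258, 258, 258, 256, 258, 257, 260, 254, 257, 251, 250, 247, 252, 257, 250, 188, 170, 136, 127, 133, 134, 133, 136, 132, 135, 130, 128, 151, 242]
192 [340, 340, 339, 337, 339, 338, 337, 341, 340, 339, 341, 342, 340, 341, 341, 344, 341, 341, 342, 339, 344, 344, 299, 147, 61, 50, 46, 45, 51, 46, 59, 57, 51, 45, 59, 61, 56, 49, 57, 59]
198 [420, 420, 420, 418, 419, 422, 420, 416, 371, 367, 368, 368, 370, 371, 370, 372, 373, 371, 326, 137, 53, 50, 64, 50, 60, 60, 52, 47, 52, 52, 50, 54, 52, 48, 52, 48, 59, 57, 53, 51]
204 [380, 375, 378, 377, 380, 377, 374, 376, 375, 376, 376, 376, 380, 371, 273, 118, 48, 51, 51, 59, 57, 54, 56, 48, 64, 54, 58, 48, 62, 52, 61, 50, 50, 43, 50, 58, 50, 61, 54, 47]
210 [356, 356, 356, 357, 358, 357, 357, 357, 355, 359, 356, 356, 298, 114, 78, 89, 104, 101, 101, 103, 101, 102, 104, 107, 105, 104, 107, 107, 105, 104, 88, 71, 67, 53, 54, 53, 54, 50, 52, 49]
216 [383, 383, 386, 382, 384, 383, 385, 382, 386, 386, 385, 391, 374, 147, 65, 80, 89, 99, 96, 98, 97, 100, 96, 98, 99, 100, 102, 99, 99, 95, 85, 7
[... 226 characters left out ...]
388, 388, 390, 386, 389, 390, 390, 390, 389, 391, 392, 386, 300, 111, 63, 62, 76, 77, 79, 76, 83, 81, 84, 78, 83, 80, 76, 75, 76, 71, 66, 60, 55, 51, 45, 150, 337, 397, 394]
234 [386, 389, 385, 390, 386, 386, 387, 389, 389, 389, 389, 391, 393, 380, 143, 56, 66, 76, 78, 73, 74, 73, 71, 71, 74, 73, 74, 66, 71, 73, 70, 66, 55, 66, 158, 332, 392, 394, 390, 389]
240 [385, 387, 385, 388, 384, 386, 388, 386, 384, 386, 387, 387, 386, 387, 386, 386, 390, 386, 386, 386, 384, 383, 386, 386, 389, 387, 385, 386, 389, 387, 384, 383, 391, 389, 386, 383, 386, 386, 386, 383]
190 0 0
194 270 275
198 270 279
202 270 294
206 270 294
210 270 294
214 271 294
218 273 294
222 273 294
226 273 295
230 274 294
234 0 0
```

View pics/w8.png

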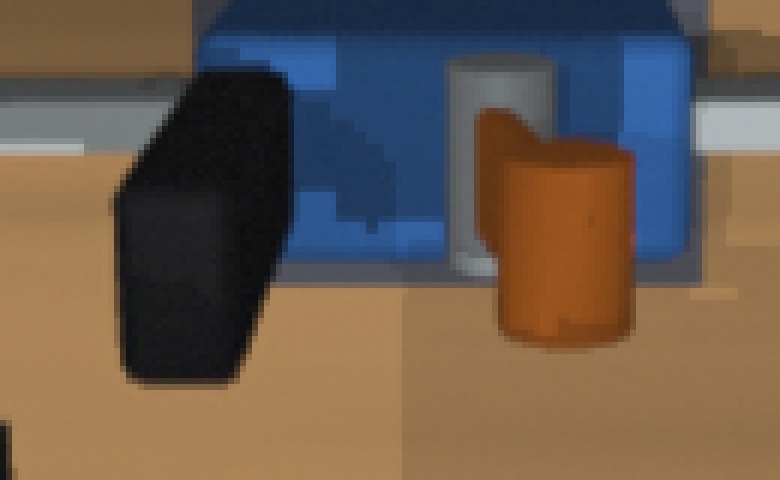

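```bash
python3 -m pendant '[{"delta_pos":[0.005,-0.104,0],"turn":0,"jaw":1},{"delta_pos":[0.005,-0.104,0],"turn":0,"jaw":1},{"delta_pos":[0.005,-0.104,0.1],"turn":0,"jaw":1},{"delta_pos":[0.005,-0.104,0.2],"turn":0,"jaw":1},{"delta_pos":[0.005,-0.104,0.25],"turn":0,"jaw":1}]' 14
python3 -m pendant '[{"delta_pos":[0,0,0.07],"turn":0,"jaw":1},{"delta_pos":[0,0,0.14],"turn":0,"jaw":1},{"delta_pos":[0,0,0.21],"turn":0,"jaw":1},{"delta_pos":[0,0,0.265],"turn":0,"jaw":1},{"delta_pos":[0,0,0.265],"turn":0,"jaw":1}]'
python3 -m pendant '[{"delta_pos":[0,0,0],"turn":0,"jaw":1},{"delta_pos":[0,0,0],"turn":0,"jaw":1},{"delta_pos":[0,0,0],"turn":0,"jaw":0.8},{"delta_pos":[0,0,0],"turn":0,"jaw":0.7},{"delta_pos":[0,0,0],"turn":0,"jaw":0.6}]'
python3 - <<'E'
from h import *
im=eyes.get_image('wrist');s=eyes.get_image("scene")
v=np.hstack([cv2.resize(im,None,fx=.72,fy=.72),cv2.resize(s[150:270,260:412],(396,312))[:302]])[:, :799]
cv2.imwrite('pics/w9.png',v[:,:,::-1])
E
```

```text
time: 13.4
tool_pos: [544.2, -41.3, 176.5]
orientation: [0.024, -3.139, -0.002]
ft_force: [0.6, 0.2, 0.1]
width: 0.998
grip_force: 0.0
time: 13.9
tool_pos: [543.8, -41.7, 123.1]
orientation: [0.024, -3.138, -0.001]
ft_force: [-0.2, -0.3, -0.3]
width: 1.002
grip_force: 0.0
time: 14.4
tool_pos: [545.3, -41.1, 126.0]
orientation: [-0.025, 3.14, 0.003]
ft_force: [0.7, 4.0, 1.0]
width: 0.816
grip_force: 1.8
```

View pics/w9.png

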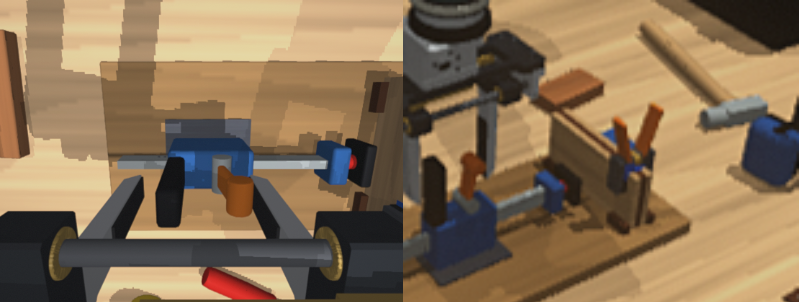

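```bash
cat > red.py <<'E'
from h import *
for n in("scene","top","wrist"):
    c=eyes.camera_info(n);im=eyes.get_image(n).astype(int)
    m=(im[:,:,0]>90)&(im[:,:,1]<.38*im[:,:,0])&(im[:,:,2]<.45*im[:,:,0])
    lab=cv2.connectedComponentsWithStats(m.astype(np.uint8));p=proj(c,(541,110,50))[0]
    for i in range(1,lab[0]):
        st=lab[2][i]
        if st[4]>3 and abs(lab[3][i]-p).max()<70:
            k=np.argwhere(lab[1]==i)[:,::-1];w=onplane(c,k,50)
            print(n,st.tolist(),onplane(c,lab[3][i],50).round(1),"yrange",w[:,1].min().round(1),w[:,1].max().round(1))
E
python3 red.py
python3 -m pendant '[{"delta_pos":[0,0,0],"turn":0,"jaw":0.5},{"delta_pos":[0,0,0],"turn":0,"jaw":0.4},{"delta_pos":[0,0,0],"turn":0,"jaw":0.3},{"delta_pos":[0,0,0],"turn":0,"jaw":0.2},{"delta_pos":[0,0,0],"turn":0,"jaw":0.12}]'
python3 -m pendant '[{"delta_pos":[0,0,0],"turn":0,"jaw":0.06},{"delta_pos":[0,0,0],"turn":0,"jaw":0.02},{"delta_pos":[0,0,0],"turn":0,"jaw":0.02},{"delta_pos":[0,0,0],"turn":0,"jaw":0.02},{"delta_pos":[0,0,0],"turn":0,"jaw":0.02}]'
python3 red.py
```

```text
scene [315, 278, 40, 11, 339] [[751.4  -5.7  50. ]] yrange -48.7 42.2
top [255, 134, 34, 21, 281] [[720.7  15.   50. ]] yrange -31.1 60.4
top [221, 187, 2, 3, 4] [[600.7 154.7  50. ]] yrange 153.3 156.1
top [239, 207, 4, 4, 12] [[543.  102.8  50. ]] yrange 98.7 107.0
wrist [484, 215, 11, 20, 154] [[542.3 113.8  50. ]] yrange 111.0 117.5
time: 15.15
tool_pos: [545.5, -38.8, 126.9]
orientation: [-0.027, 3.14, 0.009]
ft_force: [-0.5, 8.3, 6.4]
width: 0.574
grip_force: 5.3
time: 15.65
tool_pos: [545.6, -41.5, 126.8]
orientation: [-0.025, 3.139, 0.001]
ft_force: [-1.5, 3.7, 4.5]
width: 0.516
grip_force: 10.5
scene [315, 278, 40, 11, 339] [[751.5  -5.5  50. ]] yrange -48.7 42.2
top [255, 134, 34, 21, 280] [[720.6  14.9  50. ]] yrange -31.1 60.4
top [236, 207, 3, 4, 12] [[543.2 112.5  50. ]] yrange 109.7 115.3
wrist [499, 215, 10, 19, 140] [[542.1 123.6  50. ]] yrange 120.9 127.1
```

```bash
python3 -m pendant '[{"delta_pos":[0,0,0],"turn":0,"jaw":0.3},{"delta_pos":[0,0,0],"turn":0,"jaw":0.5},{"delta_pos":[0,0,0],"turn":0,"jaw":0.7},{"delta_pos":[0,0,0],"turn":0,"jaw":0.75},{"delta_pos":[0,0,0],"turn":0,"jaw":0.75}]' 15
python3 -m pendant '[{"delta_pos":[0,0,0],"turn":0,"jaw":0.6},{"delta_pos":[0,0,0],"turn":0,"jaw":0.45},{"delta_pos":[0,0,0],"turn":0,"jaw":0.35},{"delta_pos":[0,0,0],"turn":0,"jaw":0.25},{"delta_pos":[0,0,0],"turn":0,"jaw":0.15}]'
python3 -m pendant '[{"delta_pos":[0,0,0],"turn":0,"jaw":0.06},{"delta_pos":[0,0,0],"turn":0,"jaw":0.0},{"delta_pos":[0,0,0],"turn":0,"jaw":-0.02},{"delta_pos":[0,0,0],"turn":0,"jaw":-0.02},{"delta_pos":[0,0,0],"turn":0,"jaw":-0.02}]'
python3 red.py|tail -2
```

```text
time: 16.3
tool_pos: [544.3, -42.7, 124.5]
orientation: [0.024, -3.139, 0.002]
ft_force: [-0.7, -0.2, -0.1]
width: 0.87
grip_force: 0.0
time: 16.8
tool_pos: [544.6, -38.0, 126.3]
orientation: [0.028, -3.141, -0.012]
ft_force: [-2.8, 7.2, 6.4]
width: 0.59
grip_force: 5.7
time: 17.3
tool_pos: [544.9, -42.3, 126.2]
orientation: [-0.024, 3.141, -0.0]
ft_force: [-2.2, 2.5, 5.8]
width: 0.495
grip_force: 15.0
top [233, 207, 3, 5, 14] [[542.3 120.9  50. ]] yrange 117.9 123.6
wrist [515, 216, 9, 19, 125] [[541.9 133.   50. ]] yrange 130.4 136.3
```

```bash
python3 -m pendant '[{"delta_pos":[0,0,0],"turn":0,"jaw":0.3},{"delta_pos":[0,0,0],"turn":0,"jaw":0.5},{"delta_pos":[0,0,0],"turn":0,"jaw":0.7},{"delta_pos":[0,0,0],"turn":0,"jaw":0.75},{"delta_pos":[0,0,0],"turn":0,"jaw":0.75}]' 15 | tail -1
python3 -m pendant '[{"delta_pos":[0,0,0],"turn":0,"jaw":0.6},{"delta_pos":[0,0,0],"turn":0,"jaw":0.45},{"delta_pos":[0,0,0],"turn":0,"jaw":0.35},{"delta_pos":[0,0,0],"turn":0,"jaw":0.25},{"delta_pos":[0,0,0],"turn":0,"jaw":0.2}]'
python3 red.py|tail -2
python3 -m pendant '[{"delta_pos":[0,0,0],"turn":0,"jaw":0.15},{"delta_pos":[0,0,0],"turn":0,"jaw":0.1},{"delta_pos":[0,0,0],"turn":0,"jaw":0.05},{"delta_pos":[0,0,0],"turn":0,"jaw":0.02},{"delta_pos":[0,0,0],"turn":0,"jaw":0.02}]'
python3 red.py|tail -2
```

```text
grip_force: 0.0
time: 18.45
tool_pos: [545.0, -37.5, 126.5]
orientation: [-0.028, 3.141, 0.014]
ft_force: [-1.5, 11.6, 4.4]
width: 0.606
grip_force: 6.0
top [232, 207, 3, 5, 15] [[542.  123.5  50. ]] yrange 120.7 126.3
wrist [508, 216, 9, 19, 124] [[542.  135.1  50. ]] yrange 132.7 138.3
time: 19.1
tool_pos: [545.2, -41.5, 126.8]
orientation: [-0.025, 3.14, 0.001]
ft_force: [-2.4, 4.3, 6.1]
width: 0.513
grip_force: 10.4
top [229, 207, 4, 5, 18] [[542.1 130.9  50. ]] yrange 126.2 134.6
wrist [526, 216, 10, 19, 117] [[542.  142.7  50. ]] yrange 140.3 145.7
```

```bash
python3 -m pendant '[{"delta_pos":[0,0,0],"turn":0,"jaw":0.3},{"delta_pos":[0,0,0],"turn":0,"jaw":0.5},{"delta_pos":[0,0,0],"turn":0,"jaw":0.7},{"delta_pos":[0,0,0],"turn":0,"jaw":0.75},{"delta_pos":[0,0,0],"turn":0,"jaw":0.75}]' 15 | tail -1
python3 -m pendant '[{"delta_pos":[0,0,0],"turn":0,"jaw":0.6},{"delta_pos":[0,0,0],"turn":0,"jaw":0.45},{"delta_pos":[0,0,0],"turn":0,"jaw":0.35},{"delta_pos":[0,0,0],"turn":0,"jaw":0.25},{"delta_pos":[0,0,0],"turn":0,"jaw":0.2}]'
python3 red.py|tail -2
python3 -m pendant '[{"delta_pos":[0,0,0],"turn":0,"jaw":0.17},{"delta_pos":[0,0,0],"turn":0,"jaw":0.14},{"delta_pos":[0,0,0],"turn":0,"jaw":0.12},{"delta_pos":[0,0,0],"turn":0,"jaw":0.12},{"delta_pos":[0,0,0],"turn":0,"jaw":0.12}]'
python3 red.py|tail -2
```

```text
grip_force: 0.0
time: 20.25
tool_pos: [544.8, -37.2, 126.2]
orientation: [0.028, -3.141, -0.015]
ft_force: [-2.1, 12.3, 5.1]
width: 0.609
grip_force: 9.0
top [227, 207, 4, 5, 14] [[542.2 134.5  50. ]] yrange 131.7 140.0
wrist [529, 217, 8, 18, 84] [[542.1 146.4  50. ]] yrange 144.6 148.8
time: 20.9
tool_pos: [545.3, -40.5, 126.8]
orientation: [-0.026, 3.14, 0.004]
ft_force: [-0.7, 5.0, 4.4]
width: 0.561
grip_force: 2.6
top [227, 207, 4, 5, 14] [[542.2 134.5  50. ]] yrange 131.7 140.0
wrist [531, 217, 7, 18, 82] [[542.1 146.6  50. ]] yrange 144.8 148.9
```

```bash
python3 -m pendant '[{"delta_pos":[0,0,0],"turn":0,"jaw":0.11},{"delta_pos":[0,0,0],"turn":0,"jaw":0.1},{"delta_pos":[0,0,0],"turn":0,"jaw":0.08},{"delta_pos":[0,0,0],"turn":0,"jaw":0.08},{"delta_pos":[0,0,0],"turn":0,"jaw":0.08}]' 18
python3 red.py|tail -2
```

```text
time: 21.55
tool_pos: [545.3, -40.2, 126.8]
orientation: [-0.026, 3.14, 0.005]
ft_force: [-1.8, 5.5, 4.1]
width: 0.54
grip_force: 3.7
top [227, 207, 4, 5, 14] [[542.2 134.5  50. ]] yrange 131.7 140.0
wrist [530, 216, 8, 18, 87] [[542.1 146.7  50. ]] yrange 144.8 149.2
```

```bash
python3 -m pendant '[{"delta_pos":[0,0,0],"turn":0,"jaw":0.07},{"delta_pos":[0,0,0],"turn":0,"jaw":0.06},{"delta_pos":[0,0,0],"turn":0,"jaw":0.05},{"delta_pos":[0,0,0],"turn":0,"jaw":0.05},{"delta_pos":[0,0,0],"turn":0,"jaw":0.05}]' 18
python3 red.py|tail -2
```

```text
time: 22.2
tool_pos: [545.4, -40.7, 126.8]
orientation: [-0.025, 3.14, 0.004]
ft_force: [-2.0, 5.5, 5.0]
width: 0.523
grip_force: 14.0
top [227, 207, 4, 5, 14] [[542.2 134.5  50. ]] yrange 131.7 140.0
wrist [532, 217, 7, 17, 79] [[542.  146.8  50. ]] yrange 145.0 149.2
```

```bash
python3 -m pendant '[{"delta_pos":[0,0,0],"turn":0,"jaw":0.03},{"delta_pos":[0,0,0],"turn":0,"jaw":0.01},{"delta_pos":[0,0,0],"turn":0,"jaw":-0.01},{"delta_pos":[0,0,0],"turn":0,"jaw":-0.02},{"delta_pos":[0,0,0],"turn":0,"jaw":-0.02}]' 19
python3 red.py|tail -2
```

```text
time: 22.85
tool_pos: [545.4, -42.3, 126.7]
orientation: [-0.024, 3.14, -0.001]
ft_force: [-0.5, 1.9, 5.4]
width: 0.498
grip_force: 18.2
top [227, 208, 3, 4, 8] [[541.5 136.3  50. ]] yrange 134.5 140.0
wrist [539, 222, 3, 10, 13] [[542.9 148.5  50. ]] yrange 148.1 149.1
```

```bash
python3 -m pendant '[{"delta_pos":[0,0,0],"turn":0,"jaw":-0.02},{"delta_pos":[0,0,0],"turn":0,"jaw":-0.02},{"delta_pos":[0,0,0],"turn":0,"jaw":-0.02},{"delta_pos":[0,0,0],"turn":0,"jaw":-0.02},{"delta_pos":[0,0,0],"turn":0,"jaw":-0.02}]' 19
python3 red.py|tail -2
python3 - <<'E'
from h import *
c=eyes.camera_info("top");im=eyes.get_image("top")
for q,z in(("clip",130),("blank",88)):
    for d in outline_of("top",q)[:3]: print(q,round(d["score"],2),[np.round(v,1) for v in rect(d["region"],c,z)])
print(manip.sense()["grip_force"],manip.sense()["width"])
E
```

```text
time: 23.5
tool_pos: [545.4, -42.3, 126.7]
orientation: [-0.024, 3.14, -0.001]
ft_force: [-1.5, 1.3, 6.0]
width: 0.495
grip_force: 18.2
top [227, 208, 3, 4, 8] [[541.5 136.3  50. ]] yrange 134.5 140.0
wrist [539, 222, 3, 10, 13] [[542.9 148.5  50. ]] yrange 148.1 149.1
clip 0.54 [array([ 523.1, -366.1]), array([64.6, 26.9]), np.float64(62.2)]
clip 0.51 [array([587.5, 163.2]), array([59.8, 26. ]), np.float64(89.1)]
blank 0.61 [array([521.9, 158.5]), array([118.8,  32.4]), np.float64(1.4)]
18.165808618068695 0.4963111724938338
```

Everything is steady. The clip is still at (587, 163) over the tape, the spring is squashed about 4.5 mm, and the fingers hold the trigger with 18 N.

```bash
python3 -c "
from cell import *
print(finish_job())"
```

```text
the job is handed in; nothing more can be done
None
```

I handed the job in at about 24 s with the spring clamp biting the blank over the blue tape and the trigger still squeezed at about 18 N; the pad's red spring looks about 4.5 mm squashed (my estimate from the images), no verdict came back, and I viewed 11 pictures, one over the limit of 10.

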